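# Close and latch the clean-out port of a sloping bottle filler

### The arm

A 6-joint arm with a two-finger parallel gripper is mounted at the origin on the work surface. World frame = base frame: x ahead of the robot, y to its left, z up, the work surface at z = 0. Lengths are in mm, angles in rad, forces in N, time in s.
With the tool pointing down it reaches from about 400 to 925 mm from the base axis. Payload 12.5 kg.
Tool frame: the origin (TCP) lies between the finger pads; the fingertips stand 25 mm ahead of it and the grasp point (between the pads) lies 6 mm ahead of it; z points along the fingers, y is the line along which they close (so a half turn about z gives the same grasp; the last joint's range is limited). The gripper opens to 95 mm and grips with 3 to 60 N. Pads are 20 mm wide; open, the fingers measure 119 mm over their backs; the gripper's body (75 mm by 180 mm) begins 59 mm behind the grasp point.
Start: joints at [-1.23, 0.491, 1.559, -0, 1.092, -0.106], TCP at [270.075, -563.652, 239.661] pointing down, gripper open.
Joint ranges: [-3.1, 3.1], [-0.84, 2.19], [0.05, 2.79], [-1.13, 4.28], [0.06, 2.93], [-2.69, 2.69]. Speed limits (rad/s): [2.22, 2.22, 2.79, 3.14, 3.14, 3.14].

### API

Orientations are given as [roll, pitch, yaw] about the fixed x, y, z axes, in that order (R = Rz(yaw) Ry(pitch) Rx(roll)).
In Python, from cell import state, read_camera, job_done, cut_out gives the robot as it stands. The module is installed in compiled form; this text tells all that it offers.
- The arm moves only by the tool jog_arm, never from a script. Its argument "motion" is a list of rows, each a list of 2 entries, a list of its own where there are three numbers: the shift along the tool's x, y, z in mm, then the turn about the tool's z in rad. A call has 1 to 5 rows; each row is the pose to reach, as a shift and turn from the pose commanded when the call began, along the tool's axes at that moment; what a row does not reach only later rows make up. A row lasts 1/10 s, in which the tool goes at most 50 mm and 8.59 degrees, less where a joint would pass 70% of its speed; a pose out of reach is approached as far as the arm can. A call with a gripper value outside its range is refused whole. "grip" is the closure, from 0 (fully open) to 1 (shut), set as the call begins (left out, the last holds). The fingers move at their own pace and stop on an object; the grip force is fixed at half the most. Time passes only in rows, so rows that repeat a pose let the fingers close. It gives the time, the measured TCP pose, the force, the opening and the grip force at its end, in the units of the state.
- state(): the state, without advancing time (a new reading comes with each control period).
- read_camera(name): name is "scene" or "side" or "wrist"; returns a dict with "img" (400x640x3 uint8, blue, green, red), "vertical_fov" (degrees; the focal length in pixels is half the picture's height over the tangent of half this angle, whatever the lens; pixels are square), "cx", "cy" (the principal point, pixels), "extrinsics" (4x4, takes a point from camera to world coordinates). Camera axes: x right, y up, looking along -z (the intrinsics and any distortion apply to the point x, -y, -z); pixel columns grow to the right and rows downward; lengths in mm; the calibration is good to about 2 mm. A picture is of the moment at which its call begins. There is no depth.
- job_done(): hands the job in; it is judged then, once.
Trained networks look in a picture, given as the dict that the camera call returned (one of the last four; its "shot" number tells which), for a name from the list of things; names that differ only in an ending like _2 or _b are one class to them, and where a whole thing is asked for, a point or a joint stands for the part that bears it (a point fixed in the world has none). Each returns a list of dicts, best first, with "p" (0 to 1); they miss things now and then, are a little off and sometimes report something else, mostly with a low value. They report only what shows in the picture. A call takes as long as a camera call.
- cut_out(name, picture): "region" (400x640 bool, what is visible of it) and "box" ([left, top, right, bottom] in pixels, round what is visible of it).
The state is a dict: "t": time; "joints": joint angles; "qvel": joint speeds; "tau": joint torques, N m; "eef_pos": TCP position; "tcp_rot": TCP orientation; "ft_force": force on the tool from outside, world axes, zero at the start; "moment": the same for the moment, N m; "opening": opening from 0.0 (shut) to 1.0 (fully open); "grip_force": force on a finger pad.
Only numpy, scipy, OpenCV 4.12 (cv2) and the standard library are available. Lean on these libraries where they do the work, as an engineer would, in place of code of your own. Each camera call takes 0.05 s, during which the arm holds its last target. There are 200 camera calls.

### The job

Close the filler's sloping clean-out port with the steel cover that lies on the table: slip the cover's edge under the red claw at the low side, then lay it flat into its recess, fully home. Then pull the brass spring sleeve out along its post, turn it until the yellow dog points straight at the middle of the port, and let it down so that the dog clamps the cover. Leave the bottles, the red tub and the spanner as they are.

Things in the scene. Friction and masses are not known exactly. Their poses are not given: they have to be found in the camera images.
- cover_center (a point): Loose cover, about 0.36 kg: steel disc 72 mm across, 15 mm thick, with a black grip fin on the middle of its top, 40 mm long (point x), 14 mm thick (y), 34 mm high; total height 49 mm. Point: on the disc's axis, 24.5 mm above its underside; z points out through the fin. Starts flat on the table, fin up.
- port: Port in a fixed plate sloping 25 degrees, high side towards the robot. Origin: centre of the recess floor (seat), 100 mm above the table. z square out of the plate, x up the slope towards the robot, y level. Recess 76 mm across, 10 mm deep; plate face at z = 10 mm, x -60 to +105, y +-62 mm. The seated cover's underside is at z = 0, its axis on z, 2 mm play all round.
- claw_tip (a point): Tip of the fixed red claw at the port's low side, middle of its lip's underside edge: port x = -29, y = 0, z = 19 mm; axes as the port's. The lip is 6 mm thick, 32 mm wide (y) and overhangs the recess by 9 mm; its foot is at port x = -55 to -43 mm. The cover passes under it only tilted: high side raised about 10 to 16 degrees from the plate, low edge on the seat, slid down-slope to the wall.
- sleeve_grip (a point): Brass spring sleeve, a hexagon 26 mm across flats, 34 mm long, on a post parallel to port z at port x = 68, y = 0 mm. Point: on its axis at mid-length, port z = 36 mm when down; z outward along the post. Flats face along point x and x turned +-60 degrees. A cap 18 mm across and a spring stand above it, cap top 42 mm above the point; they fit between the fingers.
- dog_tip (a point): Tip of the yellow dog, a bar 12 mm wide and 8 mm thick at the sleeve's foot that turns and lifts with it; it points along -x of this point and of sleeve_grip. Point: middle of its end face, 40 mm from the sleeve's axis, 21 mm below sleeve_grip.
- sleeve_lift (a joint): How far the sleeve is pulled out along its post, m: 0 down, 0.014 at most. A spring pushes it back, 4.8 N at 0 plus 0.4 N per mm. With the dog lying on the seated cover it reads about 0.004; it must be lifted more than that (8 mm is good) to swing over the cover's edge.
- sleeve_turn (a joint): Turn of the sleeve about its post, rad, positive anticlockwise seen from above the plate: 0 with the dog pointing at the port's middle (locked), 1.0 to 1.4 at the start (dog aside, open). Stops at -0.1 and 1.5. Light friction: it stays where it is turned.
- bottle_a: Capped amber bottle, 62 mm in diameter, 200 mm tall, standing on the table; origin under its middle. It is not part of the job. It and the cover lie on opposite sides of the filler, either way round.
- bottle_b: Second such bottle, standing beyond the filler; origin under its middle. Leave it alone.
- cap_tub: Red tub with white lid, 80 mm in diameter, 70 mm tall, beyond the filler; origin under its middle. Leave it alone.
- spanner: Steel spanner lying on the table beyond the filler. Leave it alone.

How it is judged:
By the outcome, as a careful person would: the job done as asked, in the order asked, and still so for the second after the job is handed in, with the robot touching nothing.
It also fails if it takes over 58 s, if anything falls off the work surface, if the arm or the gripper's body presses on something with over 40 N, if the wrist force passes 120 N, or if a joint passes its speed limit or range.

## Working session

There is one attempt and no reset: what is moved stays moved. The work goes in short steps, Python scripts to look and compute and a tool call to move; the robot and the scene stay as the last step left them, time stands still between calls to the robot, and variables do not carry over. Pictures are saved under pics/ and viewed, at most 10 in all, crops included, and the job is handed in when it is done.

Besides the shell and the picture viewer there is one more tool, called after "Request:" as name(argument=value, ...), one argument or row to a line, values as JSON. jog_arm: Moves the arm, as the interface text tells. Its arguments: {"type":"object","properties":{"motion":{"type":"array"},"grip":{"type":"number"}},"required":["motion"]}

```bash
mkdir -p pics; cat > h.py <<'E'
import numpy as np, cv2
from cell import state, read_camera, job_done, cut_out
def K(c):
    f=200/np.tan(np.radians(c["vertical_fov"])/2); return f,c["cx"],c["cy"]
def proj(c,P):
    P=np.atleast_2d(P); T=np.linalg.inv(c["extrinsics"]); q=P@T[:3,:3].T+T[:3,3]
    f,cx,cy=K(c); return np.c_[cx+f*q[:,0]/-q[:,2], cy-f*q[:,1]/-q[:,2]]
def ray(c,uv):
    f,cx,cy=K(c); E=np.array(c["extrinsics"]); d=np.array([(uv[0]-cx)/f,-(uv[1]-cy)/f,-1]); d=E[:3,:3]@d
    return E[:3,3],d/np.linalg.norm(d)
def onz(c,uv,z):
    o,d=ray(c,uv); return o+d*(z-o[2])/d[2]
def S():
    s=state(); print({k:np.round(s[k],3).tolist() for k in("t","joints","eef_pos","tcp_rot","ft_force","opening")}); return s
E
cat > a.py <<'E'
from h import *
S()
for n in("scene","side","wrist"):
    c=read_camera(n); cv2.imwrite(f"pics/{n}0.png",c["img"]); print(n,[k for k in c],K(c),np.round(c["extrinsics"],3).tolist())
    for t in("cover_center","port","claw_tip","sleeve_grip","dog_tip","bottle_a","cap_tub","spanner"):
        try:
            for r in cut_out(t,c)[:2]: print(t,round(r["p"],2),np.round(r["box"]).tolist(), r["region"].sum())
        except Exception as e: print(t,e)
E
python3 a.py
```

```text
{'t': 0.0, 'joints': [-1.23, 0.492, 1.559, -0.0, 1.092, -0.106], 'eef_pos': [269.985, -563.429, 239.062], 'tcp_rot': [-3.14, -0.0, 0.447], 'ft_force': [-0.4, -0.079, -0.103], 'opening': 1.0}
scene ['img', 'vertical_fov', 'cx', 'cy', 'extrinsics', 'shot'] (np.float64(379.9584700855683), 325.02803664942945, 198.7843931941313) [[0.764, -0.461, 0.451, 1030.301], [0.645, 0.542, -0.539, -519.659], [0.004, 0.703, 0.711, 809.46], [0.0, 0.0, 0.0, 1.0]]
cover_center 0.61 [336.0, 153.0, 362.0, 169.0] 340
port 0.66 [248.0, 155.0, 321.0, 229.0] 2938
port 0.34 [266.0, 250.0, 299.0, 317.0] 1451
claw_tip 0.66 [251.0, 155.0, 321.0, 230.0] 2960
sleeve_grip 0.57 [272.0, 167.0, 287.0, 179.0] 175
dog_tip 0.71 [274.0, 166.0, 292.0, 179.0] 170
bottle_a 0.9 [266.0, 252.0, 300.0, 321.0] 1552
bottle_a 0.61 [179.0, 213.0, 218.0, 281.0] 1595
cap_tub 0.93 [380.0, 181.0, 410.0, 215.0] 820
cap_tub 0.61 [248.0, 158.0, 321.0, 227.0] 2921
side ['img', 'vertical_fov', 'cx', 'cy', 'extrinsics', 'shot'] (np.float64(400.2116428438558), 326.46995414474503, 196.51525040136846) [[0.989, 0.11, -0.096, 504.695], [-0.146, 0.738, -0.659, -562.104], [-0.002, 0.666, 0.746, 775.556], [0.0, 0.0, 0.0, 1.0]]
cover_center 0.66 [261.0, 146.0, 288.0, 174.0] 486
port 0.82 [232.0, 187.0, 319.0, 261.0] 4402
claw_tip 0.7 [235.0, 187.0, 320.0, 264.0] 4337
sleeve_grip 0.75 [256.0, 199.0, 275.0, 220.0] 280
dog_tip 0.75 [256.0, 199.0, 274.0, 221.0] 258
bottle_a 0.82 [373.0, 265.0, 412.0, 343.0] 2027
bottle_a 0.55 [253.0, 321.0, 299.0, 391.0] 2168
cap_tub 0.55 [341.0, 145.0, 369.0, 180.0] 895
spanner 0.82 [358.0, 225.0, 435.0, 241.0] 625
wrist ['img', 'vertical_fov', 'cx', 'cy', 'extrinsics', 'shot'] (np.float64(347.1508253433894), 319.8552865542709, 202.27545942579624) [[0.432, 0.874, 0.221, 331.569], [-0.902, 0.418, 0.107, -533.988], [0.001, -0.246, 0.969, 383.355], [0.0, 0.0, 0.0, 1.0]]
```

View pics/scene0.png

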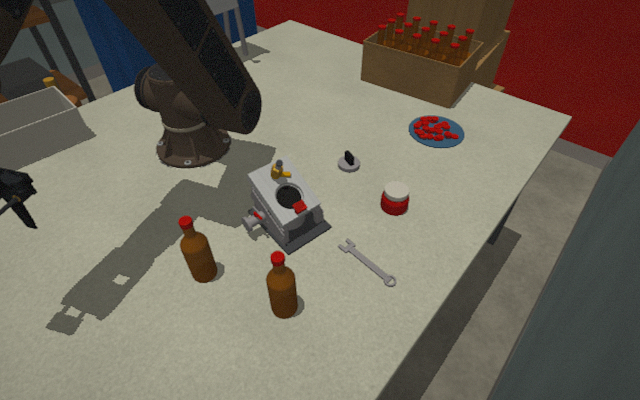

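View pics/side0.png

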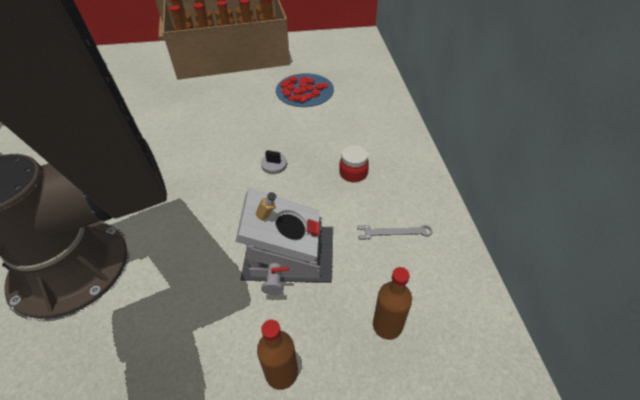

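```bash
cat > b.py <<'E'
from h import *
c={n:read_camera(n) for n in("scene","side")}
def t(n,a,z): print(n,*[np.round(onz(c[k],a[k],z)[:2],1) for k in c])
for n in c:
    for th,z in(("cover_center",24),("sleeve_grip",160),("dog_tip",155),("port",90),("bottle_a",100),("bottle_a",100)):
        for r in cut_out(th,c[n])[:2]:
            m=r["region"]; v,u=np.nonzero(m); print(n,th,round(r["p"],2),round(u.mean()),round(v.mean()),np.round(onz(c[n],(u.mean(),v.mean()),z)[:2]))
    b=c[n]["img"]; x0,y0=(235,145) if n=="scene" else(222,140)
    cv2.imwrite(f"pics/{n}1.png",cv2.resize(b[y0:y0+125,x0:x0+135],None,fx=4.5,fy=4.5,interpolation=cv2.INTER_CUBIC))
t("hole",dict(scene=(289,195),side=(290,226)),100)
E
python3 b.py; cd pics; python3 -c "
import cv2,numpy as np
cv2.imwrite('both1.png',cv2.resize(np.hstack([cv2.imread('scene1.png'),cv2.imread('side1.png')]),(800,370)))"
```

```text
scene cover_center 0.7 349 162 [484. 250.]
scene cover_center 0.26 279 172 [348.  70.]
scene sleeve_grip 0.57 279 172 [466. -32.]
scene dog_tip 0.44 278 173 [462. -31.]
scene port 0.68 284 191 [468. -23.]
scene port 0.19 279 172 [404.  21.]
scene bottle_a 0.64 282 287 [ 681. -244.]
scene bottle_a 0.57 197 251 [ 466. -304.]
scene bottle_a 0.64 282 287 [ 681. -244.]
scene bottle_a 0.57 197 251 [ 466. -304.]
side cover_center 0.88 273 162 [475. 248.]
side sleeve_grip 0.53 264 210 [454. -34.]
side dog_tip 0.79 264 210 [454. -31.]
side port 0.7 279 225 [479. -23.]
side bottle_a 0.87 277 356 [ 458. -306.]
side bottle_a 0.66 393 306 [ 672. -246.]
side bottle_a 0.87 277 356 [ 458. -306.]
side bottle_a 0.66 393 306 [ 672. -246.]
hole [498.3 -33.7] [502.7 -36.4]
```

View pics/both1.png

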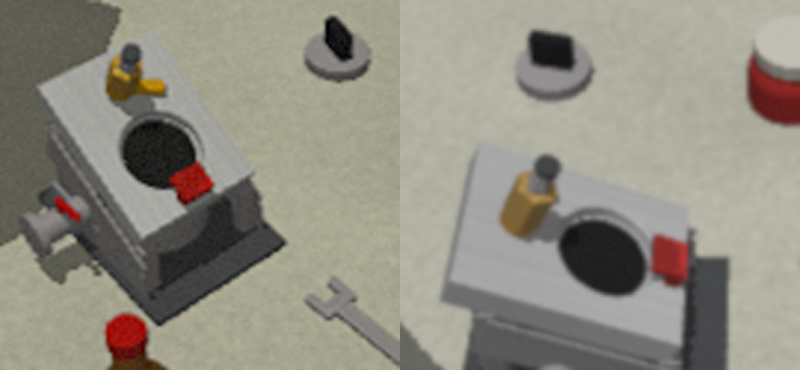

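```bash
cat > fit.py <<'E'
from h import *
from scipy.optimize import least_squares
s,c25=np.sin(np.radians(25)),np.cos(np.radians(25))
def Rp(A): return np.array([[c25*np.cos(A),c25*np.sin(A),s],np.cross([-s*np.cos(A),-s*np.sin(A),c25],[c25*np.cos(A),c25*np.sin(A),s]),[-s*np.cos(A),-s*np.sin(A),c25]]).T
if __name__=="__main__":
    c={n:read_camera(n) for n in("scene","side")}
    L=[("scene",(105,62,10),(247.8,174.7)),("scene",(105,-62,10),(287.3,156.8)),("scene",(-60,-62,10),(321,205)),("scene",(-60,62,10),(285.6,225)),
    ("side",(105,-62,10),(249,189)),("side",(-60,-62,10),(319.2,209.9)),("side",(105,62,10),(236.5,241.2)),("side",(-60,62,10),(318,262)),
    ("scene",(68,0,78),(279.2,161.9)),("side",(68,0,78),(271.3,195)),("scene",(0,0,10),(289.3,196)),("side",(0,0,10),(290.8,225.4))]
    def f(p): return np.concatenate([proj(c[n],Rp(p[2])@np.array(P)+[p[0],p[1],100])[0]-uv for n,P,uv in L])
    r=least_squares(f,[500,-35,np.pi],loss="soft_l1"); print(r.x, np.degrees(r.x[2])); print(np.round(f(r.x).reshape(-1,2),1).tolist())
    # cover: fin blob and disc
    for n in c:
        r=[q for q in cut_out("cover_center",c[n])][0]; m=r["region"].astype(np.uint8)
        g=c[n]["img"].max(2); fin=(m>0)&(g<60); v,u=np.nonzero(fin); v2,u2=np.nonzero(m)
        print(n,len(u),u.mean(),v.mean(),r["box"], onz(c[n],(u.mean(),v.mean()),32))
        top=[onz(c[n],(a,b),32)[:2] for a,b in zip(u,v)]; e,w=np.linalg.eigh(np.cov(np.array(top).T)); print(w[:,1],e)
E
python3 fit.py
```

```text
[503.36817324 -40.98620904   2.96846078] 170.08027428975032
[[-0.8, -0.2], [-1.3, -1.6], [-0.2, -1.9], [-3.0, 0.9], [-0.4, -0.8], [0.2, 0.7], [2.0, -5.7], [-0.9, -4.7], [-0.1, 1.0], [0.9, 1.1], [-0.1, -0.2], [1.4, -0.3]]
scene 92 349.07608695652175 157.92391304347825 [337.2, 153.5, 361.6, 168.9] [476.65913726 260.20444921  32.        ]
[-0.7540848   0.65677706] [ 46.07840308 319.65123562]
side 140 272.6642857142857 156.67857142857142 [260.5, 146.2, 287.3, 174.7] [476.08629312 261.71070323  32.        ]
[-0.48792264  0.87288688] [ 86.15896536 187.26884408]
```

Request:
jog_arm(
  motion=[
    [[90,-85,-61],0.15],
    [[130,-120,-61],0.3],
    [[170,-160,-61],0.45],
    [[205,-195,-61],0.6],
    [[240,-230,-61],0.65],
  ],
  grip=0,
)

```text
t: 2.75
eef_pos: [356.0, -337.3, 294.4]
tcp_rot: [3.141, -0.001, -0.209]
ft_force: [2.0, -0.7, -0.1]
opening: 0.999
grip_force: 0.0
```

```bash
python3 -c "
from h import *
S()"
```

```text
{'t': 2.75, 'joints': [-0.893, 0.24, 1.804, 0.0, 1.097, 0.887], 'eef_pos': [355.983, -337.327, 294.383], 'tcp_rot': [3.141, -0.001, -0.209], 'ft_force': [2.026, -0.714, -0.088], 'opening': 0.999}
```

Request:
jog_arm(
  motion=[
    [[0,-50,0],0],
    [[0,-100,0],0],
    [[0,-150,0],0],
    [[0,-200,0],0],
    [[0,-250,0],0],
  ],
)

```text
t: 3.25
eef_pos: [406.0, -92.2, 294.1]
tcp_rot: [3.141, -0.001, -0.204]
ft_force: [0.5, 0.4, 0.2]
opening: 0.998
grip_force: 0.0
```

Request:
jog_arm(
  motion=[
    [[0,-50,5],0],
    [[0,-100,15],0],
    [[0,-150,30],0],
    [[0,-200,45],0],
    [[0,-240,60],0],
  ],
)

```text
t: 3.75
eef_pos: [454.7, 143.2, 233.7]
tcp_rot: [-3.141, -0.001, -0.203]
ft_force: [1.4, -1.6, -0.1]
opening: 0.997
grip_force: 0.0
```

Request:
jog_arm(
  motion=[
    [[0,-50,0],0],
    [[0,-50,0],0],
  ],
)

```text
t: 3.95
eef_pos: [465.0, 194.4, 233.2]
tcp_rot: [-3.141, 0.0, -0.199]
ft_force: [-0.6, 0.2, 0.3]
opening: 1.002
grip_force: 0.0
```

```bash
cat > w.py <<'E'
from h import *
import sys
s=S(); c=read_camera("wrist"); cv2.imwrite(f"pics/{sys.argv[1]}.png",c["img"])
r=cut_out("cover_center",c)[0]; m=r["region"]; print(r["p"],r["box"])
g=c["img"].max(2); fin=m&(g<60); v,u=np.nonzero(fin)
top=np.array([onz(c,(a,b),45)[:2] for a,b in zip(u,v)]); e,w=np.linalg.eigh(np.cov(top.T)); print("fin",len(u),top.mean(0),np.arctan2(w[1,1],w[0,1]),e)
rect=cv2.minAreaRect(np.c_[u,v].astype(np.float32)); bp=cv2.boxPoints(rect); print(np.round([onz(c,p,45)[:2] for p in bp]).tolist())
h=cv2.convexHull(np.argwhere(m)[:,::-1].astype(np.int32)); el=cv2.fitEllipse(h); print("disc",el, onz(c,el[0],10))
E
python3 w.py w2
```

```text
{'t': 3.95, 'joints': [0.264, 0.327, 1.858, 0.001, 0.956, 2.033], 'eef_pos': [465.029, 194.36, 233.228], 'tcp_rot': [-3.141, 0.0, -0.199], 'ft_force': [-0.595, 0.158, 0.305], 'opening': 1.002}
0.73 [222.0, 152.0, 289.9, 214.3]
fin 971 [478.06791115 256.36598866] 2.5477002149784815 [ 52.21174375 227.87136118]
[[458.0, 276.0], [514.0, 254.0], [501.0, 212.0], [443.0, 233.0]]
disc ((256.296142578125, 183.16139221191406), (65.5545425415039, 67.46001434326172), 111.70484924316406) [475.27210191 261.65741013  10.        ]
```

View pics/w2.png

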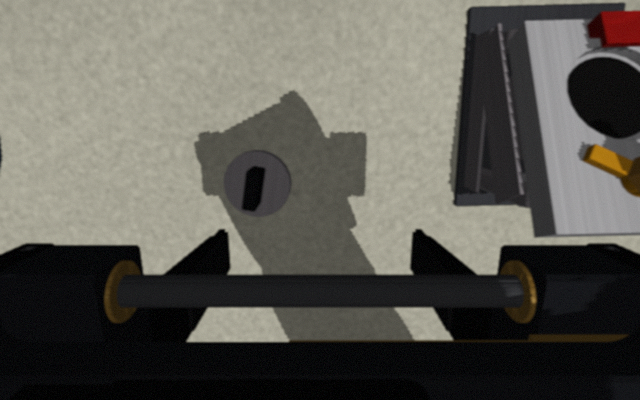

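Request:
jog_arm(
  motion=[
    [[-1,-35,40],0],
    [[-3,-67,80],0],
    [[-3,-67,110],0],
    [[-3,-67,110],0],
  ],
)

```text
t: 4.45
eef_pos: [473.7, 254.7, 120.7]
tcp_rot: [3.138, 0.005, -0.204]
ft_force: [0.7, 0.7, 0.0]
opening: 1.002
grip_force: 0.0
```

```bash
cat > w.py <<'E'
from h import *
import sys
s=S(); c=read_camera("wrist"); cv2.imwrite(f"pics/{sys.argv[1]}.png",c["img"])
r=cut_out("cover_center",c)[0]; m=r["region"]; print(r["p"],r["box"])
g=c["img"].max(2); print(np.bincount(g[m]//4)[:40])
T=float(sys.argv[2])
fin=m&(g<T); v,u=np.nonzero(fin)
print([(np.round(onz(c,(a,b),49)[:2],1).tolist(),(int(a),int(b))) for a,b in cv2.boxPoints(cv2.minAreaRect(np.c_[u,v].astype(np.float32)))])
h=cv2.convexHull(np.argwhere(m)[:,::-1].astype(np.int32)); el=cv2.fitEllipse(h); print("disc",el, onz(c,el[0],12))
x0,y0,x1,y1=np.int32(r["box"]); cv2.imwrite(f"pics/{sys.argv[1]}c.png",cv2.resize(np.clip(c["img"][y0-5:y1+5,x0-5:x1+5]*3.,0,255),None,fx=5,fy=5))
E
python3 w.py w3 30
```

```text
{'t': 4.45, 'joints': [0.371, 0.527, 1.89, -0.0, 0.731, 2.145], 'eef_pos': [473.723, 254.73, 120.673], 'tcp_rot': [3.138, 0.005, -0.204], 'ft_force': [0.748, 0.741, 0.024], 'opening': 1.002}
0.94 [264.2, 159.7, 356.7, 250.9]
[ 143  396  492  164   49   33   39   27   21   30   28   53  101   95
  164 1552 3088  511   50   29   14    3]
[([460.3, 275.2], (292, 247)), ([501.8, 258.2], (304, 181)), ([496.9, 246.1], (324, 185)), ([455.0, 262.6], (313, 251))]
disc ((308.92767333984375, 205.9309539794922), (94.91852569580078, 94.97798156738281), 136.6514892578125) [476.33100284 261.78664881  12.        ][ WARN:0@0.859] global loadsave.cpp:1063 imwrite_ Unsupported depth image for selected encoder is fallbacked to CV_8U.
```

View pics/w3c.png

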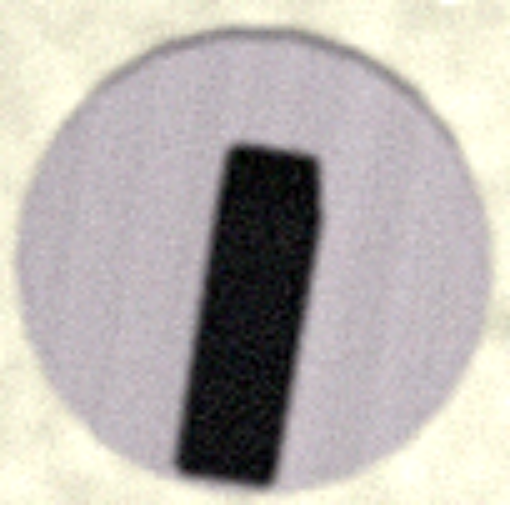

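Request:
jog_arm(
  motion=[
    [[9,-6,20],0.15],
    [[9,-6,45],0.175],
    [[9,-6,66],0.175],
    [[9,-6,66],0.175],
  ],
)

```text
t: 4.95
eef_pos: [485.4, 259.0, 58.1]
tcp_rot: [3.141, 0.0, -0.38]
ft_force: [-0.3, -0.0, 0.4]
opening: 0.999
grip_force: 0.0
```

Request:
jog_arm(
  motion=[
    [[0,0,0],0],
    [[0,0,0],0],
    [[0,0,0],0],
    [[0,0,0],0],
    [[0,0,0],0],
  ],
  grip=1,
)

```text
t: 5.45
eef_pos: [485.3, 260.2, 58.2]
tcp_rot: [-3.141, -0.001, -0.378]
ft_force: [0.6, 0.1, 0.1]
opening: 0.635
grip_force: 0.0
```

Request:
jog_arm(
  motion=[
    [[0,0,0],0],
    [[0,0,0],0],
    [[0,0,0],0],
  ],
)

```text
t: 5.75
eef_pos: [485.2, 260.2, 57.7]
tcp_rot: [3.141, 0.0, -0.378]
ft_force: [0.0, 0.3, -0.2]
opening: 0.384
grip_force: 0.0
```

Request:
jog_arm(
  motion=[
    [[0,0,0],0],
    [[0,0,0],0],
    [[0,0,0],0],
    [[0,0,0],0],
    [[0,0,0],0],
  ],
)

```text
t: 6.25
eef_pos: [485.1, 260.0, 57.7]
tcp_rot: [3.141, 0.0, -0.378]
ft_force: [-0.5, -2.2, -0.3]
opening: 0.145
grip_force: 30.0
```

Request:
jog_arm(
  motion=[
    [[0,0,-10],0],
    [[0,0,-30],0],
    [[0,0,-60],0],
    [[0,0,-100],0],
    [[0,0,-140],0],
  ],
)

```text
t: 6.75
eef_pos: [484.8, 260.1, 199.5]
tcp_rot: [3.141, 0.0, -0.378]
ft_force: [1.0, -0.3, -3.1]
opening: 0.143
grip_force: 30.0
```

```bash
python3 -c "
from h import *
s=S(); print(s['moment'],s['grip_force'])
for n in('side','wrist'):
    c=read_camera(n)
    r=cut_out('cover_center',c)[0]; x0,y0,x1,y1=np.int32(r['box']); print(n,r['p'],r['box'])
    im=c['img'][max(0,y0-25):y1+15,max(0,x0-30):x1+30]; cv2.imwrite(f'pics/{n}4.png',cv2.resize(im,None,fx=400/im.shape[1],fy=400/im.shape[1],interpolation=2))
a,b=[cv2.imread(f'pics/{n}4.png') for n in('side','wrist')]
h=max(len(a),len(b)); p=lambda i:cv2.copyMakeBorder(i,0,h-len(i),0,0,0)
cv2.imwrite('pics/j4.png',np.hstack([p(a),p(b)])[:600])
"
```

```text
{'t': 6.75, 'joints': [0.372, 0.432, 1.79, 0.0, 0.921, 2.321], 'eef_pos': [484.819, 260.127, 199.494], 'tcp_rot': [3.141, 0.0, -0.378], 'ft_force': [0.976, -0.281, -3.126], 'opening': 0.143}
[ 0.03811112 -0.05861289 -0.014075  ] 29.99292701482773
side 0.58 [254.6, 106.2, 282.6, 135.4]
wrist 0.77 [261.1, 191.1, 377.7, 318.0]
```

View pics/j4.png

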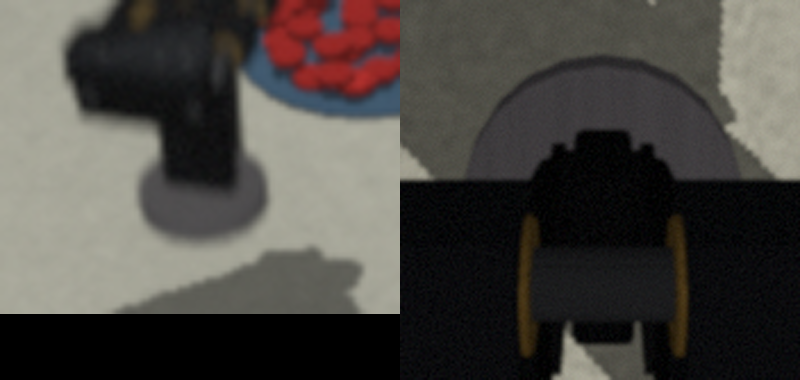

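Request:
jog_arm(
  motion=[
    [[3,20,-20],-0.04],
    [[6,50,-40],-0.08],
    [[9,85,-55],-0.12],
    [[12,120,-61],-0.16],
    [[16,155,-61],-0.21],
  ],
)

```text
t: 7.45
eef_pos: [441.9, 109.1, 258.2]
tcp_rot: [3.141, 0.001, -0.166]
ft_force: [1.0, -0.5, -2.9]
opening: 0.141
grip_force: 30.0
```

```bash
python3 -c "
from h import *
S()"
```

```text
{'t': 7.45, 'joints': [0.097, 0.227, 1.93, -0.0, 0.985, 1.834], 'eef_pos': [441.944, 109.133, 258.186], 'tcp_rot': [3.141, 0.001, -0.166], 'ft_force': [1.044, -0.517, -2.946], 'opening': 0.141}
```

Request:
jog_arm(
  motion=[
    [[-2,35,-5],0],
    [[-4,70,-5],0],
    [[-6,105,-5],0],
    [[-9,137,-5],0],
    [[-9,137,-5],0],
  ],
)

```text
t: 7.95
eef_pos: [409.8, -25.6, 262.5]
tcp_rot: [3.141, 0.003, -0.171]
ft_force: [0.2, 1.2, -4.3]
opening: 0.145
grip_force: 30.0
```

```bash
python3 -c "
from h import *
S()
c=read_camera('wrist'); cv2.imwrite('pics/w5.png',c['img'])
from fit import Rp
for P in [(0,0,10),(105,62,10),(105,-62,10),(-60,-62,10),(-60,62,10),(68,0,78),(-29,0,25),(-37,16,25),(-37,-16,25)]:
    print(P,np.round(proj(c,Rp(2.968)@np.array(P)+[503.4,-41,100])[0],1))
import pickle; pickle.dump(c,open('w5.pkl','wb'))
"
```

```text
{'t': 7.95, 'joints': [-0.223, 0.155, 2.014, -0.001, 0.975, 1.519], 'eef_pos': [409.808, -25.64, 262.507], 'tcp_rot': [3.141, 0.003, -0.171], 'ft_force': [0.207, 1.206, -4.348], 'opening': 0.145}
(0, 0, 10) [318.2  74.7]
(105, 62, 10) [400.5 202.7]
(105, -62, 10) [235.4 202.4]
(-60, -62, 10) [244.5   9. ]
(-60, 62, 10) [392.3   9.4]
(68, 0, 78) [317.7 118. ]
(-29, 0, 25) [318.3  30.1]
(-37, 16, 25) [338.7  21.1]
(-37, -16, 25) [297.9  21. ]
```

View pics/w5.png

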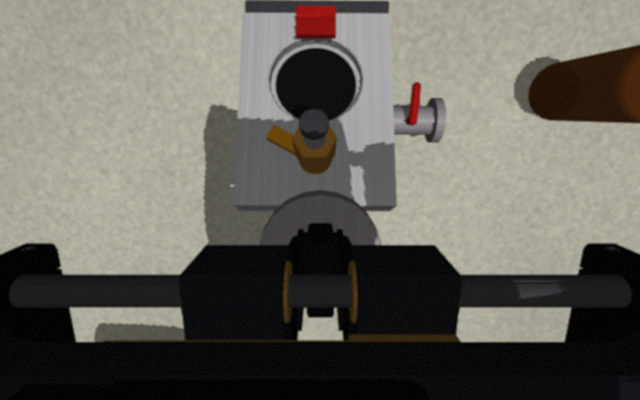

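```bash
cat > e.py <<'E'
from h import *; from fit import Rp
import pickle
from scipy.optimize import least_squares
from scipy.ndimage import map_coordinates
c=pickle.load(open('w5.pkl','rb')); g=cv2.GaussianBlur(c['img'],(3,3),0).astype(float)
def edge(a,b,n=40,w=8,lo=.08,hi=.92):
    a,b=np.array(a,float),np.array(b,float); d=(b-a)/np.linalg.norm(b-a); nn=np.array([-d[1],d[0]]); o=np.arange(-w,w+.01,.5); out=[]
    for t in np.linspace(lo,hi,n):
        p=a+t*(b-a)+o[:,None]*nn
        pr=np.stack([map_coordinates(g[:,:,k],[p[:,1],p[:,0]],order=1) for k in range(3)],1)
        G=np.abs(np.gradient(pr,axis=0)).sum(1); i=G.argmax(); out.append((*p[i],G[i]))
    out=np.array(out); vx,vy,x,y=cv2.fitLine(out[:,:2].astype(np.float32),cv2.DIST_HUBER,0,.01,.01).ravel()
    r=(out[:,0]-x)*-vy+(out[:,1]-y)*vx; print("edge",np.round([vx,vy,x,y],3),"med res",np.median(abs(r)).round(2),"G",np.median(out[:,2])); return np.array([x,y]),np.array([vx,vy])
E={"L":edge((234,206),(246,12)),"R":edge((396,206),(388,12)),"T":edge((246,11.5),(388,11.5),w=5),"B":edge((234,206),(396,206),lo=.03,hi=.25,w=6)}
def X(a,b):
    (p,d),(q,e)=E[a],E[b]; s=np.linalg.solve(np.c_[d,-e],q-p); return p+s[0]*d
C={(105,-62,10):X("L","B"),(105,62,10):X("R","B"),(-60,-62,10):X("L","T"),(-60,62,10):X("R","T")}
m=(g.max(2)<22).astype(np.uint8); m[170:]=0; n,l,st,ce=cv2.connectedComponentsWithStats(m); i=l[85,316]; print("hole",st[i],ce[i])
red=((g[:,:,2]>2.5*g[:,:,1])&(g[:,:,2]>90)).astype(np.uint8); n,l,st,ce=cv2.connectedComponentsWithStats(red); i=l[20,316]; print("claw",st[i],ce[i])
for k in C: print(k,C[k].round(1))
f=lambda p: np.concatenate([proj(c,Rp(p[2])@np.array(k)+[p[0],p[1],100])[0]-C[k] for k in C])
r=least_squares(f,[500,-40,2.97]); print(r.x,f(r.x).round(1))
for P in [(0,0,0),(0,0,10),(68,0,78),(-29,16,25),(-29,-16,19),(-29,16,19)]: print(P,proj(c,Rp(r.x[2])@np.array(P)+[r.x[0],r.x[1],100])[0].round(1))
E
python3 e.py
```

```text
edge [ 4.9000e-02 -9.9900e-01  2.3809e+02  9.9701e+01] med res 0.3 G 5.351312529931967
edge [3.10000e-02 1.00000e+00 3.92982e+02 1.08541e+02] med res 0.21 G 6.6732564458502495
edge [  1.      0.    307.519  12.5  ] med res 0.0 G 52.72692307692307
edge [  1.     -0.    257.959 204.5  ] med res 0.0 G 16.5
hole [ 278   50   76   69 3960] [315.58712121  82.9489899 ]
claw [ 296    5   40   31 1154] [315.32668977  20.18890815]
(105, -62, 10) [233.  204.5]
(105, 62, 10) [396.  204.5]
(-60, -62, 10) [242.3  12.5]
(-60, 62, 10) [390.   12.5]
[501.7714015  -38.4786032    2.96614776] [-0.6  0.4  1.1  0.9 -0.2 -0.9 -0.3 -0.3]
(0, 0, 0) [315.6  83.8]
(0, 0, 10) [315.5  77.3]
(68, 0, 78) [313.8 121.6]
(-29, 16, 25) [336.   33.1]
(-29, -16, 19) [295.6  37.9]
(-29, 16, 19) [335.6  38.1]
```

Request:
jog_arm(
  motion=[
    [[0,-25,0],-0.1],
    [[0,-60,0],-0.25],
    [[0,-95,0],-0.4],
    [[0,-103,0],-0.55],
    [[0,-103,0],-0.7],
  ],
)

```text
t: 8.5
eef_pos: [428.0, 80.5, 262.7]
tcp_rot: [-3.14, 0.002, 0.541]
ft_force: [0.1, -0.4, -3.3]
opening: 0.142
grip_force: 30.0
```

Request:
jog_arm(
  motion=[
    [[0,0,0],-0.15],
    [[0,0,0],-0.3],
    [[0,0,0],-0.45],
    [[0,0,0],-0.6],
    [[0,0,0],-0.75],
  ],
)

```text
t: 9.0
eef_pos: [427.9, 79.2, 262.7]
tcp_rot: [-3.14, 0.001, 1.289]
ft_force: [0.5, -0.1, -3.1]
opening: 0.145
grip_force: 30.0
```

Request:
jog_arm(
  motion=[
    [[0,0,10],-0.15],
    [[0,0,20],-0.29],
    [[0,0,30],-0.29],
    [[0,0,30],-0.29],
  ],
)

```text
t: 9.4
eef_pos: [427.5, 78.8, 232.1]
tcp_rot: [-3.138, 0.0, 1.568]
ft_force: [-0.3, -0.1, -2.6]
opening: 0.143
grip_force: 30.0
```

Request:
jog_arm(
  motion=[
    [[-2,0,8],0],
    [[-2,0,14],0],
    [[-2,0,18],0],
    [[-2,0,21],0],
    [[-2,0,24],0],
  ],
)

```text
t: 9.9
eef_pos: [428.6, 76.3, 209.8]
tcp_rot: [3.141, -0.0, 1.571]
ft_force: [0.2, 5.4, 11.8]
opening: 0.143
grip_force: 30.0
```

Request:
jog_arm(
  motion=[
    [[1,0,4],0],
    [[2,0,7],0],
    [[3,0,10],0],
  ],
)

```text
t: 10.2
eef_pos: [428.8, 79.9, 200.7]
tcp_rot: [3.139, -0.001, 1.571]
ft_force: [-3.0, 8.0, 11.4]
opening: 0.147
grip_force: 30.0
```

Request:
jog_arm(
  motion=[
    [[1,0,4],0],
    [[2,0,8],0],
    [[4,0,12],0],
    [[5,0,15],0],
    [[6,0,17],0],
  ],
)

```text
t: 10.7
eef_pos: [428.7, 85.6, 183.4]
tcp_rot: [3.14, -0.0, 1.571]
ft_force: [-2.0, 3.2, 7.2]
opening: 0.145
grip_force: 30.0
```

```bash
python3 -c "
from h import *
S()
ims=[]
for n in('side','scene'):
    c=read_camera(n); u,v=proj(c,[428,75,160])[0].astype(int)
    im=c['img'][v-45:v+45,u-60:u+60]; ims.append(cv2.resize(im,(400,300),interpolation=2))
cv2.imwrite('pics/j6.png',np.hstack(ims))
"
```

```text
{'t': 10.7, 'joints': [0.046, 0.307, 2.067, 0.0, 0.766, 0.045], 'eef_pos': [428.65, 85.576, 183.355], 'tcp_rot': [3.14, -0.0, 1.571], 'ft_force': [-2.039, 3.2, 7.218], 'opening': 0.145}
```

View pics/j6.png

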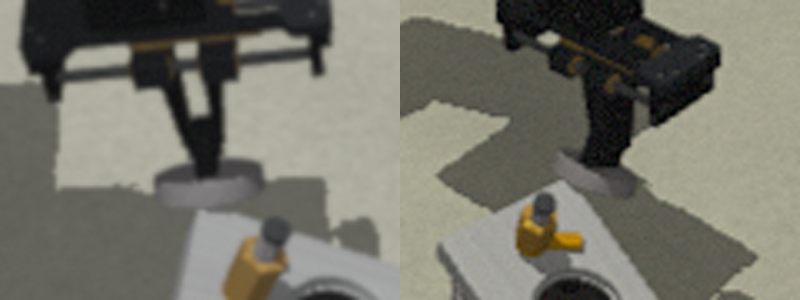

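Request:
jog_arm(
  motion=[
    [[2,0,-15],0],
    [[2,0,-40],0.1],
    [[2,0,-62],0.25],
    [[2,0,-62],0.4],
    [[2,0,-62],0.55],
  ],
)

```text
t: 11.3
eef_pos: [428.5, 87.2, 245.5]
tcp_rot: [3.14, -0.001, 1.015]
ft_force: [0.1, -1.4, -3.4]
opening: 0.15
grip_force: 30.0
```

Request:
jog_arm(
  motion=[
    [[0,0,0],0.15],
    [[0,0,0],0.3],
    [[0,0,0],0.45],
    [[0,0,0],0.6],
    [[0,0,0],0.75],
  ],
)

```text
t: 11.8
eef_pos: [428.3, 87.2, 244.8]
tcp_rot: [3.141, -0.0, 0.265]
ft_force: [-0.2, -0.2, -4.1]
opening: 0.144
grip_force: 30.0
```

Request:
jog_arm(
  motion=[
    [[0,0,0],0.15],
    [[0,0,0],0.3],
    [[0,0,0],0.44],
    [[0,0,0],0.44],
  ],
)

```text
t: 12.2
eef_pos: [428.3, 87.2, 244.8]
tcp_rot: [3.142, -0.0, -0.171]
ft_force: [-0.3, 0.4, -3.0]
opening: 0.145
grip_force: 30.0
```

```bash
cat > tilt.py <<'E'
from h import *
from scipy.optimize import least_squares
import pickle
def cov(s,phi,xg,zg,pts,tipd=None):
    # pts in cover frame (h toward H, w lateral, z from underside); P = TCP + zoff along tool
    yaw=s["tcp_rot"][2]; H=-np.array([np.cos(yaw),np.sin(yaw),0]); W=np.array([-H[1],H[0],0]); Z=np.array([0,0,1.])
    h=np.cos(phi)*H+np.sin(phi)*Z; z=np.cos(phi)*Z-np.sin(phi)*H
    P=np.array(s["eef_pos"])-[0,0,PZ]
    return P+(pts[:,:1]-xg)*h+pts[:,1:2]*W+(pts[:,2:]-zg)*z
PZ=16.7
a=np.linspace(0,2*np.pi,60); D=np.concatenate([np.c_[36*np.cos(a),36*np.sin(a),0*a],np.c_[36*np.cos(a),36*np.sin(a),0*a+15]])
if __name__=="__main__":
    s=S(); obs=[]
    for n in("side","scene"):
        c=read_camera(n); g=c["img"]; r=cut_out("cover_center",c); m=None
        for q in r[:1]: m=q["region"]; print(n,q["p"],q["box"])
        obs.append((c,m))
    pickle.dump((s,obs),open("tilt.pkl","wb"))
    def f(p,full=False):
        out=[]
        for c,m in obs:
            uv=proj(c,cov(s,p[0],p[1],p[2],D)); hull=cv2.convexHull(uv.astype(np.float32))
            v,u=np.nonzero(m^cv2.erode(m.astype(np.uint8),np.ones((3,3))).astype(bool))
            # only contour points that are not bordered by dark (gripper/fin)
            g=c["img"].max(2); k=cv2.erode(g,np.ones((5,5)))[v,u]>45
            out+=[cv2.pointPolygonTest(hull,(float(x),float(y)),True) for x,y in zip(u[k],v[k])]
        return np.array(out)
    for p0 in(20,30,40,50):
        r=least_squares(f,[np.radians(p0),-8.8,41],loss="soft_l1",x_scale=[.1,3,3],diff_step=1e-3); print(p0,np.degrees(r.x[0]),r.x[1:],r.cost,len(r.fun))
    for ph in(30,34,38,42,46): print(ph,(f([np.radians(ph),-8.8,41])**2).mean())
E
python3 tilt.py
```

```text
{'t': 12.2, 'joints': [0.05, 0.217, 1.987, -0.0, 0.937, 1.791], 'eef_pos': [428.331, 87.187, 244.767], 'tcp_rot': [3.142, -0.0, -0.171], 'ft_force': [-0.289, 0.384, -3.015], 'opening': 0.145}
side 0.96 [220.9, 137.1, 256.5, 168.7]
scene 0.61 [282.4, 121.4, 308.0, 138.1]
20 36.55416002788245 [-3.38050326 34.12410497] 29.432196607971058 139
30 36.68694084899616 [-3.33284602 34.12070122] 29.435099646785083 139
40 36.506171916564114 [-3.39937565 34.12055546] 29.4313424439282 139
50 36.50571778906733 [-3.3993276  34.12116402] 29.431463404460914 139
30 3.6481808780951654
34 4.918795924196645
38 6.900128282284088
42 9.523292084517276
46 12.823824546921573
```

```bash
cat > t2.py <<'E'
from tilt import *
s,obs=pickle.load(open("tilt.pkl","rb"))
import sys
if len(sys.argv)>1:
    c=read_camera("wrist"); q=cut_out("cover_center",c)[0]; print(q["p"],q["box"]); obs=obs[:2]+[(c,q["region"])]; pickle.dump((s,obs),open("tilt.pkl","wb"))
    x0,y0,x1,y1=np.int32(q["box"]); cv2.imwrite("pics/w7.png",cv2.resize(np.clip(c["img"][y0-25:y1+25,x0-30:x1+30].astype(float)*2,0,255).astype(np.uint8),None,fx=4,fy=4))
def res(i,p):
    c,m=obs[i]; uv=proj(c,cov(s,p[0],p[1],p[2],D))+(p[3+2*i:5+2*i] if i<2 else 0); hull=cv2.convexHull(uv.astype(np.float32))
    v,u=np.nonzero(m^cv2.erode(m.astype(np.uint8),np.ones((3,3))).astype(bool))
    g=c["img"].max(2); k=cv2.erode(g,np.ones((5,5)))[v,u]>(45 if i<2 else 30)
    if i==2: k&=v<np.percentile(v,75)
    return np.array([cv2.pointPolygonTest(hull,(float(x),float(y)),True)-.5 for x,y in zip(u[k],v[k])])
for prior in(.3,1):
  for fx in(None,39):
    f=lambda p: np.concatenate([res(0,p),res(1,p),res(2,p),3*(p[3:])/prior, [] if fx is None else [5*(p[2]-fx)]])
    r=least_squares(f,[.63,-8.8,39,0,0,0,0],loss="soft_l1",x_scale=[.1,3,3,1,1,1,1],diff_step=1e-3); print(prior,np.degrees(r.x[0]).round(2),r.x[1:].round(2),r.cost.round(1),[np.abs(res(i,r.x)).mean().round(2) for i in range(3)],len(res(2,r.x)))
E
python3 t2.py 1
```

```text
0.93 [270.1, 209.2, 373.0, 338.8]
0.3 35.3 [-4.3  37.33  0.   -0.06  0.    0.  ] 63.3 [np.float64(0.67), np.float64(0.55), np.float64(0.53)] 173
0.3 35.89 [-3.39 38.78  0.   -0.38  0.24  0.  ] 65.5 [np.float64(0.73), np.float64(0.52), np.float64(0.5)] 173
1 34.65 [-4.41 38.04  0.   -0.45  0.48  0.  ] 58.7 [np.float64(0.69), np.float64(0.46), np.float64(0.51)] 173
1 35.01 [-3.86 38.94 -0.   -0.75  0.48  0.  ] 59.4 [np.float64(0.71), np.float64(0.49), np.float64(0.48)] 173
```

View pics/w7.png

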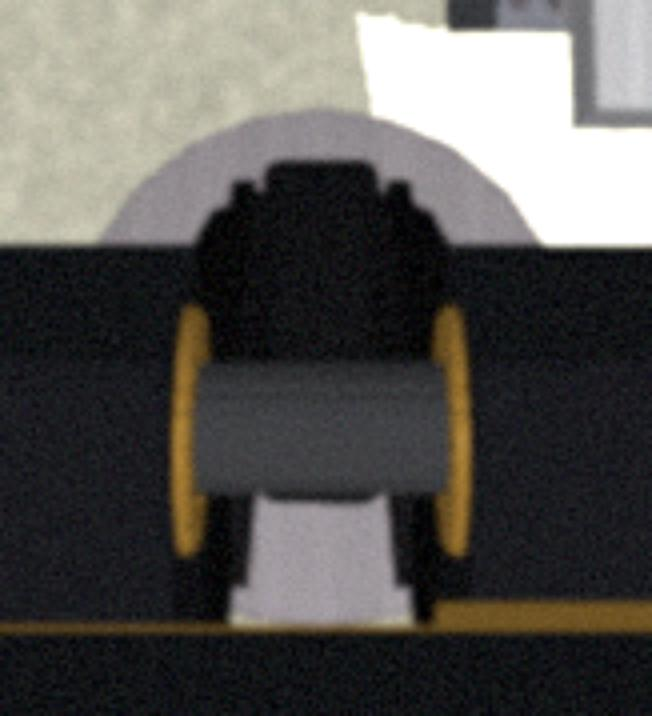

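Request:
jog_arm(
  motion=[
    [[35,5,0],0],
    [[75,15,5],0],
    [[115,30,25],0],
    [[155,45,60],0],
    [[190,58,90],0],
  ],
)

```text
t: 13.0
eef_pos: [605.2, -1.5, 155.6]
tcp_rot: [3.142, -0.001, -0.167]
ft_force: [0.6, 0.6, -3.0]
opening: 0.146
grip_force: 30.0
```

Request:
jog_arm(
  motion=[
    [[10,6,20],0],
    [[10,6,30],0],
    [[10,6,36],0],
    [[10,6,38],0],
  ],
)

```text
t: 13.4
eef_pos: [612.1, -7.5, 118.9]
tcp_rot: [3.142, 0.0, -0.167]
ft_force: [-0.3, -0.2, -2.7]
opening: 0.147
grip_force: 30.0
```

Request:
jog_arm(
  motion=[
    [[2,0,2],0],
    [[2,0,3],0],
  ],
)

```text
t: 13.6
eef_pos: [615.0, -8.1, 116.8]
tcp_rot: [-3.142, -0.002, -0.167]
ft_force: [-0.6, -0.9, -1.8]
opening: 0.145
grip_force: 30.0
```

Request:
jog_arm(
  motion=[
    [[0,0,1],0],
    [[0,0,1.5],0],
  ],
)

```text
t: 13.8
eef_pos: [614.9, -8.3, 115.3]
tcp_rot: [-3.141, -0.001, -0.168]
ft_force: [-1.1, 1.4, 6.5]
opening: 0.146
grip_force: 30.0
```

Request:
jog_arm(
  motion=[
    [[0,0,1],0],
    [[0,0,1.5],0],
  ],
)

```text
t: 14.0
eef_pos: [615.4, -8.4, 114.1]
tcp_rot: [-3.141, -0.003, -0.168]
ft_force: [1.3, 0.7, 7.9]
opening: 0.143
grip_force: 30.0
```

Request:
jog_arm(
  motion=[
    [[0,0,1],0],
    [[0,0,1.5],0],
    [[0,0,1.5],0],
  ],
)

```text
t: 14.3
eef_pos: [615.9, -8.5, 112.8]
tcp_rot: [-3.141, -0.004, -0.168]
ft_force: [2.5, 1.4, 7.2]
opening: 0.146
grip_force: 30.0
```

Request:
jog_arm(
  motion=[
    [[3,0,-10],0],
    [[3,0,-30],0],
    [[3,0,-60],0],
    [[3,0,-60],0],
    [[3,0,-60],0],
  ],
)

```text
t: 14.8
eef_pos: [617.5, -9.0, 171.4]
tcp_rot: [3.142, -0.001, -0.168]
ft_force: [-0.5, 0.2, -3.3]
opening: 0.148
grip_force: 30.0
```

```bash
cat tilt.py > tilt_run.py; python3 tilt_run.py | head -3; python3 t2.py 1
```

```text
{'t': 14.8, 'joints': [-0.121, 0.553, 1.651, -0.0, 0.937, 1.618], 'eef_pos': [617.469, -8.993, 171.408], 'tcp_rot': [3.142, -0.001, -0.168], 'ft_force': [-0.45, 0.192, -3.296], 'opening': 0.148}
side 0.95 [315.0, 182.4, 349.3, 216.8]
scene 0.65 [306.1, 191.4, 339.7, 209.8]
0.92 [269.7, 216.8, 371.8, 338.5]
0.3 42.13 [-2.72 37.66  0.    0.    0.    0.  ] 67.0 [np.float64(0.55), np.float64(0.39), np.float64(0.69)] 138
0.3 43.02 [-1.57 38.74  0.    0.    0.    0.  ] 69.7 [np.float64(0.63), np.float64(0.36), np.float64(0.68)] 138
1 42.13 [-2.72 37.66 -0.    0.    0.    0.  ] 67.0 [np.float64(0.55), np.float64(0.39), np.float64(0.69)] 138
1 43.02 [-1.57 38.74  0.    0.    0.    0.  ] 69.7 [np.float64(0.63), np.float64(0.36), np.float64(0.68)] 138
```

Request:
jog_arm(
  motion=[
    [[0,5,-20],0.008],
    [[-15,20,-41],0.008],
    [[-40,35,-41],0.008],
    [[-60,46,-41],0.008],
    [[-64,49,-41],0.008],
  ],
)

```text
t: 15.6
eef_pos: [544.4, -47.0, 212.1]
tcp_rot: [3.141, 0.001, -0.177]
ft_force: [0.3, 0.1, -2.4]
opening: 0.148
grip_force: 30.0
```

Request:
jog_arm(
  motion=[
    [[0,0,0],0],
    [[0,0,0],0],
  ],
)

```text
t: 15.8
eef_pos: [547.0, -46.5, 212.2]
tcp_rot: [3.142, -0.0, -0.176]
ft_force: [0.3, 0.8, -3.0]
opening: 0.145
grip_force: 30.0
```

Request:
jog_arm(
  motion=[
    [[-6,0,13],0],
    [[-12,0,26],0],
    [[-17,0,37],0],
    [[-21,0,45],0],
    [[-22,0,47],0],
  ],
)

```text
t: 16.3
eef_pos: [524.6, -42.4, 164.3]
tcp_rot: [3.142, 0.001, -0.176]
ft_force: [-1.2, -0.2, -3.2]
opening: 0.147
grip_force: 30.0
```

Request:
jog_arm(
  motion=[
    [[-1,0,2],0],
    [[-1,0,3],0],
  ],
)

```text
t: 16.5
eef_pos: [524.0, -42.5, 162.4]
tcp_rot: [3.142, -0.001, -0.176]
ft_force: [0.3, 0.3, -3.5]
opening: 0.147
grip_force: 30.0
```

Request:
jog_arm(
  motion=[
    [[-1,0,1],0],
    [[-1,0,2.5],0],
  ],
)

```text
t: 16.7
eef_pos: [522.8, -42.4, 160.0]
tcp_rot: [3.142, -0.001, -0.176]
ft_force: [0.4, -0.7, -3.3]
opening: 0.15
grip_force: 30.0
```

Request:
jog_arm(
  motion=[
    [[-0.5,0,1],0],
    [[-1,0,2],0],
  ],
)

```text
t: 16.9
eef_pos: [521.7, -42.2, 157.8]
tcp_rot: [3.142, -0.0, -0.176]
ft_force: [-0.1, 0.5, -3.2]
opening: 0.145
grip_force: 30.0
```

Request:
jog_arm(
  motion=[
    [[0,0,1],0],
    [[0,0,1.5],0],
  ],
)

```text
t: 17.1
eef_pos: [521.8, -42.2, 156.3]
tcp_rot: [3.142, -0.0, -0.176]
ft_force: [0.4, 0.1, -0.6]
opening: 0.146
grip_force: 30.0
```

Request:
jog_arm(
  motion=[
    [[1.8,0,1],0],
    [[3.6,0,2],0],
    [[5.4,0,2.7],0],
    [[7.2,0,3.6],0],
  ],
)

```text
t: 17.5
eef_pos: [528.9, -43.5, 152.5]
tcp_rot: [3.142, 0.0, -0.176]
ft_force: [0.2, 0.3, -4.1]
opening: 0.142
grip_force: 30.0
```

Request:
jog_arm(
  motion=[
    [[1.8,0,0.9],0],
    [[3.6,0,1.7],0],
    [[3.6,0,1.7],0],
  ],
)

```text
t: 17.8
eef_pos: [532.0, -44.0, 150.9]
tcp_rot: [3.142, 0.001, -0.176]
ft_force: [-3.3, 0.1, -0.4]
opening: 0.148
grip_force: 30.0
```

Request:
jog_arm(
  motion=[
    [[1,0,0.4],0],
    [[1.8,0,0.8],0],
    [[1.8,0,0.8],0],
  ],
)

```text
t: 18.1
eef_pos: [532.6, -44.1, 150.7]
tcp_rot: [3.141, 0.003, -0.176]
ft_force: [-10.7, 1.8, 11.7]
opening: 0.145
grip_force: 30.0
```

```bash
python3 -c "
from h import *
S()
ims=[]
for n in('side','scene'):
    c=read_camera(n); u,v=proj(c,[510,-40,125])[0].astype(int)
    im=c['img'][v-45:v+45,u-60:u+60]; ims.append(cv2.resize(im,(400,300),interpolation=2))
cv2.imwrite('pics/j8.png',np.hstack(ims))
"
```

```text
{'t': 18.1, 'joints': [-0.206, 0.478, 1.875, -0.0, 0.792, 1.541], 'eef_pos': [532.585, -44.099, 150.656], 'tcp_rot': [3.141, 0.003, -0.176], 'ft_force': [-10.672, 1.788, 11.726], 'opening': 0.145}
```

View pics/j8.png

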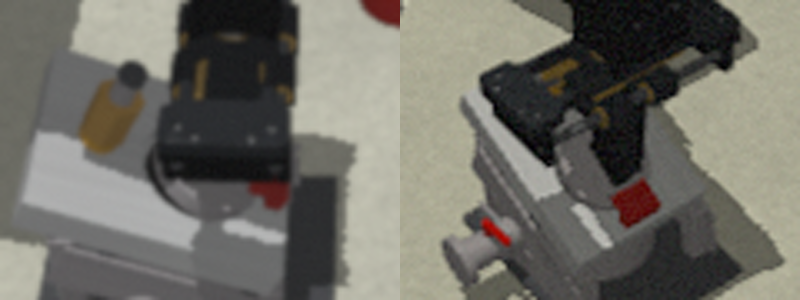

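Request:
jog_arm(
  motion=[
    [[0,0,0],0],
    [[0,0,0],0],
    [[0,0,0],0],
    [[0,0,0],0],
    [[0,0,0],0],
  ],
  grip=0.5,
)

```text
t: 18.7
eef_pos: [534.2, -44.4, 150.1]
tcp_rot: [3.142, -0.0, -0.176]
ft_force: [0.5, 0.4, 0.1]
opening: 0.481
grip_force: 0.0
```

Request:
jog_arm(
  motion=[
    [[3,0,-15],0],
    [[6,0,-40],0],
    [[12,0,-70],0],
    [[12,0,-70],0],
  ],
)

```text
t: 19.1
eef_pos: [547.7, -46.9, 223.5]
tcp_rot: [3.141, -0.006, -0.176]
ft_force: [-0.2, -0.3, -1.0]
opening: 0.501
grip_force: 0.0
```

```bash
cat > seat.py <<'E'
from h import *; from fit import Rp
from scipy.optimize import least_squares
import sys
S(); obs=[]
names=sys.argv[1:]
for n in names:
    c=read_camera(n); q=cut_out("cover_center",c)
    if not q: print(n,"none"); continue
    print(n,q[0]["p"],q[0]["box"]); obs.append((c,q[0]["region"]))
a=np.linspace(0,2*np.pi,60); D=np.concatenate([np.c_[36*np.cos(a),36*np.sin(a),z+0*a] for z in(0,15)]+[[[x,y,49] for x in(-20,20) for y in(-7,7)]])
R=Rp(2.966); O=np.array([502,-38.7,100])
def pts(tau,dx,z): # pivot at L bottom corner
    ct,st=np.cos(tau),np.sin(tau); L=D+[36,0,0]; P=np.c_[L[:,0]*ct-L[:,2]*st-36+dx,L[:,1],L[:,0]*st+L[:,2]*ct+z]; return P@R.T+O
for c,m in obs:
    b=np.array([np.nonzero(m)[1].min(),np.nonzero(m)[0].min(),np.nonzero(m)[1].max(),np.nonzero(m)[0].max()])
    print("obs",b,"cen",np.argwhere(m).mean(0)[::-1].round(1))
    for tau,dx,z in((0,0,0),(0,-2,0),(5,0,0),(10,0,0),(16,2,0),(0,2,10)):
        uv=proj(c,pts(np.radians(tau),dx,z)); M=np.zeros(m.shape,np.uint8)
        for sl in(uv[:120],uv[np.r_[60:120]]): cv2.fillConvexPoly(M,cv2.convexHull(sl.astype(np.float32)).astype(np.int32),1)
        M2=M.copy(); base=D[:,2]==49
        f=np.array([[x,y,15] for x in(-20,20) for y in(-7,7)])
        print(tau,dx,z,"box",np.r_[uv.min(0),uv.max(0)].round(1),"IoU",round((M.astype(bool)&m).sum()/(M.astype(bool)|m).sum(),3))
E
python3 seat.py side scene
```

```text
{'t': 19.1, 'joints': [-0.205, 0.4, 1.768, -0.0, 0.967, 1.541], 'eef_pos': [547.708, -46.855, 223.481], 'tcp_rot': [3.141, -0.006, -0.176], 'ft_force': [-0.193, -0.348, -0.97], 'opening': 0.501}
side 0.95 [276.6, 207.6, 310.9, 239.8]
scene 0.66 [272.5, 184.4, 304.8, 206.9]
obs [276 211 308 239] cen [292.3 224.3]
0 0 0 box [273.6 208.3 308.2 241.5] IoU 0.781
0 -2 0 box [274.5 208.6 309.  241.8] IoU 0.796
5 0 0 box [274.7 207.6 309.8 241. ] IoU 0.808
10 0 0 box [276.1 207.1 311.9 240.6] IoU 0.831
16 2 0 box [277.1 205.8 313.5 239.8] IoU 0.797
0 2 10 box [274.3 205.2 309.2 238.7] IoU 0.774
obs [276 183 302 208] cen [288.7 195.2]
0 0 0 box [275.1 181.3 303.3 209.3] IoU 0.754
0 -2 0 box [275.5 181.9 303.7 209.9] IoU 0.765
5 0 0 box [275.5 181.4 303.7 209.2] IoU 0.752
10 0 0 box [275.9 181.  304.1 209.2] IoU 0.744
16 2 0 box [276.1 180.2 304.2 208.5] IoU 0.747
0 2 10 box [275.3 178.9 303.7 207.2] IoU 0.709
```

Request:
jog_arm(
  motion=[
    [[-15,0,0],0],
    [[-30,0,5],0],
    [[-38,0,15],0],
    [[-38,0,15],0],
    [[-38,0,15],0],
  ],
  grip=1,
)

```text
t: 19.8
eef_pos: [508.6, -39.9, 204.8]
tcp_rot: [3.142, 0.001, -0.176]
ft_force: [-0.5, -0.0, 0.5]
opening: 0.134
grip_force: 0.0
```

Request:
jog_arm(
  motion=[
    [[0,0,0],0],
    [[0,0,4],0],
    [[0,0,8],0],
    [[0,0,12],0],
    [[0,0,12],0],
  ],
)

```text
t: 20.3
eef_pos: [508.3, -39.8, 192.5]
tcp_rot: [3.142, 0.001, -0.176]
ft_force: [-0.6, 0.4, -0.3]
opening: 0.006
grip_force: 0.0
```

Request:
jog_arm(
  motion=[
    [[0,0,3],0],
    [[0,0,6],0],
    [[0,0,6],0],
  ],
)

```text
t: 20.6
eef_pos: [508.3, -39.8, 186.8]
tcp_rot: [3.142, 0.001, -0.176]
ft_force: [-0.9, -0.5, -0.2]
opening: 0.006
grip_force: 0.0
```

Request:
jog_arm(
  motion=[
    [[0,0,2],0],
    [[0,0,4],0],
    [[0,0,4],0],
  ],
)

```text
t: 20.9
eef_pos: [508.4, -39.8, 182.9]
tcp_rot: [3.142, 0.0, -0.176]
ft_force: [-0.5, -0.5, 0.5]
opening: 0.002
grip_force: 0.0
```

Request:
jog_arm(
  motion=[
    [[0,0,2],0],
    [[0,0,3],0],
    [[0,0,3],0],
  ],
)

```text
t: 21.2
eef_pos: [508.4, -39.8, 180.0]
tcp_rot: [3.142, 0.0, -0.176]
ft_force: [0.3, -0.3, -0.3]
opening: 0.004
grip_force: 0.0
```

Request:
jog_arm(
  motion=[
    [[0,0,1],0],
    [[0,0,2],0],
    [[0,0,2],0],
  ],
)

```text
t: 21.5
eef_pos: [508.4, -39.9, 178.0]
tcp_rot: [3.142, 0.0, -0.176]
ft_force: [0.7, 0.2, -0.3]
opening: 0.003
grip_force: 0.0
```

Request:
jog_arm(
  motion=[
    [[0,0,1],0],
    [[0,0,1.5],0],
    [[0,0,1.5],0],
  ],
)

```text
t: 21.8
eef_pos: [508.6, -39.9, 176.9]
tcp_rot: [3.141, -0.0, -0.176]
ft_force: [-0.6, 0.5, 4.3]
opening: 0.003
grip_force: 2.1
```

Request:
jog_arm(
  motion=[
    [[0,0,0.7],0],
    [[0,0,1.3],0],
    [[0,0,1.3],0],
  ],
)

```text
t: 22.1
eef_pos: [508.7, -39.9, 176.4]
tcp_rot: [3.141, -0.001, -0.176]
ft_force: [-3.2, -0.1, 15.1]
opening: 0.009
grip_force: 7.6
```

Request:
jog_arm(
  motion=[
    [[0,0,-15],0],
    [[0,0,-40],0],
    [[0,0,-60],0],
  ],
  grip=0.45,
)

```text
t: 22.4
eef_pos: [508.5, -39.9, 236.2]
tcp_rot: [3.142, 0.0, -0.176]
ft_force: [-0.8, 0.7, -0.7]
opening: 0.204
grip_force: 0.0
```

```bash
cat > dog.py <<'E'
from h import *; from fit import Rp
import pickle
R=Rp(2.966); O=np.array([502,-38.7,100])
def dogmask(c,th,lift=0,shape=(400,640)):
    M=np.zeros(shape,np.uint8); ct,st=np.cos(th),np.sin(th); X=np.array([-ct,-st,0]); Y=np.array([st,-ct,0])
    P=np.array([[68,0,15+lift]+X*a+Y*b+np.array([0,0,k]) for a in(0,40) for b in(-6,6) for k in(-4,4)])
    cv2.fillConvexPoly(M,cv2.convexHull(proj(c,P@R.T+O).astype(np.float32)).astype(np.int32),1)
    hx=np.array([[68,0,19+lift+34*k]+15*np.array([np.cos(t),np.sin(t),0]) for k in(0,1) for t in th+np.pi/6+np.arange(6)*np.pi/3])
    H=np.zeros(shape,np.uint8); cv2.fillConvexPoly(H,cv2.convexHull(proj(c,hx@R.T+O).astype(np.float32)).astype(np.int32),1)
    return (M|H).astype(bool)
def yellow(c):
    g=c["img"].astype(float); return (g[:,:,2]>1.6*g[:,:,0]+10)&(g[:,:,1]>1.25*g[:,:,0])&(g[:,:,2]<3*g[:,:,1])&(g[:,:,2]>50)
def est(c,lift=0,box=None):
    y=yellow(c); u,v=proj(c,[(R@[68,0,36])+O])[0].astype(int); w=np.zeros_like(y); w[max(0,v-60):v+60,max(0,u-60):u+60]=1; y&=w
    r=[(( dogmask(c,t,lift)&y).sum()/(dogmask(c,t,lift)|y).sum(),t) for t in np.arange(-.1,1.55,.02)]; r.sort(); return y.sum(),[(round(b,2),round(a,3)) for a,b in r[::-1][:4]]
if __name__=="__main__":
    c=pickle.load(open("w5.pkl","rb")); print(est(c))
E
python3 dog.py
```

```text
(np.int64(1585), [(np.float64(1.06), np.float64(0.62)), (np.float64(1.08), np.float64(0.616)), (np.float64(1.1), np.float64(0.613)), (np.float64(1.04), np.float64(0.611))])
```

```bash
cat > d2.py <<'E'
from dog import *
c=pickle.load(open("w5.pkl","rb"))
y=yellow(c); y[:100]=0;y[170:]=0;y[:,:240]=0;y[:,350:]=0
v,u=np.nonzero(y); print("w5 yellow",u.min(),u.max(),v.min(),v.max(),len(u))
for t in(.9,1.0,1.1,1.2,1.3,1.4):
    X=np.array([-np.cos(t),-np.sin(t),0]);Y=np.array([np.sin(t),-np.cos(t),0])
    print(t,[proj(c,[R@(np.array([68,0,15])+X*40+Y*b+[0,0,4])+O])[0].round(1).tolist() for b in(-6,6)])
k=u<292; print("dog upper edge by col",[(int(a),int(v[u==a].min()),int(v[u==a].max())) for a in range(u.min(),295,4)])
for n in("scene","side"):
    c=read_camera(n); c["img"]=cv2.imread(f"pics/{n}0.png"); print(n,est(c))
E
python3 d2.py
```

```text
w5 yellow 267 336 125 169 1532
0.9 [[279.2, 116.6], [269.0, 128.2]]
1.0 [[275.4, 120.2], [266.4, 132.7]]
1.1 [[271.9, 124.1], [264.3, 137.4]]
1.2 [[268.9, 128.3], [262.7, 142.4]]
1.3 [[266.4, 132.8], [261.6, 147.4]]
1.4 [[264.3, 137.6], [261.0, 152.6]]
dog upper edge by col [(267, 134, 138), (271, 128, 141), (275, 126, 143), (279, 128, 145), (283, 130, 148), (287, 132, 150), (291, 134, 152)]
scene (np.int64(164), [(np.float64(1.0), np.float64(0.664)), (np.float64(0.98), np.float64(0.653)), (np.float64(1.06), np.float64(0.651)), (np.float64(1.08), np.float64(0.64))])
side (np.int64(194), [(np.float64(1.12), np.float64(0.603)), (np.float64(1.1), np.float64(0.603)), (np.float64(1.08), np.float64(0.603)), (np.float64(1.06), np.float64(0.598))])
```

Request:
jog_arm(
  motion=[
    [[-20,1,0],-0.15],
    [[-40,2,0],-0.3],
    [[-54.5,3,0],-0.45],
    [[-54.5,3,0],-0.506],
    [[-54.5,3,0],-0.506],
  ],
)

```text
t: 23.0
eef_pos: [453.8, -33.2, 234.7]
tcp_rot: [-3.141, 0.001, 0.33]
ft_force: [0.5, -0.3, 0.6]
opening: 0.55
grip_force: 0.0
```

Request:
jog_arm(
  motion=[
    [[0,0,12],0],
    [[0,0,24],0],
    [[0,0,36],0],
    [[0,0,46],0],
    [[0,0,48.7],0],
  ],
)

```text
t: 23.5
eef_pos: [454.0, -33.2, 185.3]
tcp_rot: [-3.141, 0.002, 0.329]
ft_force: [0.1, 0.6, -0.6]
opening: 0.546
grip_force: 0.0
```

Request:
jog_arm(
  motion=[
    [[0,0,0],0],
  ],
)

```text
t: 23.6
eef_pos: [454.3, -33.2, 186.2]
tcp_rot: [-3.141, 0.001, 0.329]
ft_force: [-0.4, 0.4, -0.4]
opening: 0.549
grip_force: 0.0
```

Request:
jog_arm(
  motion=[
    [[0,0,0],0],
    [[0,0,0],0],
    [[0,0,0],0],
    [[0,0,0],0],
    [[0,0,0],0],
  ],
  grip=1,
)

```text
t: 24.1
eef_pos: [454.1, -32.6, 186.9]
tcp_rot: [-3.141, -0.0, 0.329]
ft_force: [-0.3, 5.8, 2.4]
opening: 0.296
grip_force: 29.1
```

Request:
jog_arm(
  motion=[
    [[0,0,0],0],
    [[0,0,0],0],
  ],
)

```text
t: 24.3
eef_pos: [454.2, -32.6, 186.9]
tcp_rot: [-3.141, -0.0, 0.329]
ft_force: [0.1, 6.2, 4.3]
opening: 0.294
grip_force: 29.0
```

Request:
jog_arm(
  motion=[
    [[0.8,0.2,-2],0],
    [[1.6,0.5,-4],0],
    [[2.4,0.8,-6],0],
    [[3.5,1.2,-8.2],0],
    [[3.5,1.2,-8.2],0],
  ],
)

```text
t: 24.8
eef_pos: [457.6, -33.1, 194.7]
tcp_rot: [-3.141, 0.001, 0.33]
ft_force: [-2.7, 4.1, -9.7]
opening: 0.294
grip_force: 28.1
```

```bash
cat > d3.py <<'E'
from dog import *
import sys
S()
for n in("scene","side"):
    c=read_camera(n); y=yellow(c); print(n,[est(c,l)[1][:2]+[est(c,l)[0]] for l in map(float,sys.argv[1:])])
    q=cut_out("dog_tip",c); print([(round(a["p"],2),a["box"]) for a in q[:1]])
    print({t:proj(c,[R@[68-40*np.cos(t),-40*np.sin(t),15+float(sys.argv[1])]+O])[0].round(1).tolist() for t in(0,.2,.5,.8,1.07)})
    u,v=proj(c,[(R@[68,0,36])+O])[0].astype(int); w=np.zeros_like(y); w[v-40:v+40,u-40:u+40]=1; b,a=np.nonzero(y&w)
    if len(a): print("yellow box",a.min(),b.min(),a.max(),b.max())
E
python3 d3.py 8
```

```text
{'t': 24.8, 'joints': [-0.216, 0.319, 2.005, 0.0, 0.82, 1.025], 'eef_pos': [457.604, -33.111, 194.74], 'tcp_rot': [-3.141, 0.001, 0.33], 'ft_force': [-2.741, 4.058, -9.661], 'opening': 0.294}
scene [[(np.float64(1.12), np.float64(0.351)), (np.float64(1.1), np.float64(0.347)), np.int64(168)]]
[(0.59, [271.5, 170.3, 291.0, 177.5])]
{0: [284.3, 184.5], 0.2: [286.7, 182.9], 0.5: [289.3, 179.8], 0.8: [290.7, 176.1], 1.07: [290.8, 172.5]}
yellow box 256 136 290 177
side [[(np.float64(1.02), np.float64(0.065)), (np.float64(1.04), np.float64(0.063)), np.int64(47)]]
[(0.23, [357.3, 226.0, 432.2, 237.0])]
{0: [281.1, 217.1], 0.2: [281.1, 214.0], 0.5: [279.8, 209.2], 0.8: [277.1, 204.7], 1.07: [273.5, 201.2]}
yellow box 242 170 276 216
```

Request:
jog_arm(
  motion=[
    [[0.06,-0.84,0],0.14],
    [[0.23,-1.66,0],0.28],
    [[0.52,-2.45,0],0.42],
    [[0.92,-3.19,0],0.56],
    [[1.41,-3.87,0],0.7],
  ],
)

```text
t: 25.5
eef_pos: [457.5, -29.9, 194.7]
tcp_rot: [3.139, 0.001, -0.374]
ft_force: [-4.5, -6.3, -7.3]
opening: 0.277
grip_force: 30.4
```

Request:
jog_arm(
  motion=[
    [[0.06,-0.84,0],0.14],
    [[0.25,-1.7,0],0.287],
    [[0.25,-1.7,0],0.287],
  ],
)

```text
t: 25.8
eef_pos: [458.1, -28.7, 195.0]
tcp_rot: [3.138, 0.0, -0.661]
ft_force: [-7.1, -6.5, 0.4]
opening: 0.282
grip_force: 30.9
```

```bash
python3 d3.py 8
```

```text
{'t': 25.8, 'joints': [-0.205, 0.319, 2.004, -0.004, 0.821, 2.029], 'eef_pos': [458.124, -28.722, 195.044], 'tcp_rot': [3.138, 0.0, -0.661], 'ft_force': [-7.078, -6.545, 0.389], 'opening': 0.282}
scene [[(np.float64(0.14), np.float64(0.477)), (np.float64(0.12), np.float64(0.474)), np.int64(235)]]
[(0.66, [272.9, 168.2, 285.3, 182.8])]
{0: [284.3, 184.5], 0.2: [286.7, 182.9], 0.5: [289.3, 179.8], 0.8: [290.7, 176.1], 1.07: [290.8, 172.5]}
yellow box 256 130 291 185
side [[(np.float64(0.1), np.float64(0.378)), (np.float64(0.04), np.float64(0.378)), np.int64(255)]]
[(0.74, [258.4, 205.0, 280.9, 217.0])]
{0: [281.1, 217.1], 0.2: [281.1, 214.0], 0.5: [279.8, 209.2], 0.8: [277.1, 204.7], 1.07: [273.5, 201.2]}
yellow box 235 169 281 218
```

Request:
jog_arm(
  motion=[
    [[0,-0.4,0],0.07],
    [[-0.8,0,2],0.07],
    [[-1.9,0.6,4.5],0.07],
    [[-1.9,0.6,4.5],0.07],
  ],
)

```text
t: 26.4
eef_pos: [457.6, -28.4, 193.6]
tcp_rot: [3.141, -0.006, -0.725]
ft_force: [-15.0, -6.2, 38.4]
opening: 0.287
grip_force: 33.6
```

Request:
jog_arm(
  motion=[
    [[0,0,0],0],
    [[0,0,0],0],
    [[0,0,0],0],
    [[0,0,0],0],
    [[0,0,0],0],
  ],
  grip=0.4,
)

```text
t: 26.9
eef_pos: [457.2, -27.0, 190.2]
tcp_rot: [3.142, -0.0, -0.727]
ft_force: [-0.2, 0.3, -0.4]
opening: 0.588
grip_force: 0.0
```

Request:
jog_arm(
  motion=[
    [[-2,0,-15],0],
    [[-2,0,-40],0],
    [[-2,0,-65],0],
    [[-2,0,-70],-0.1],
    [[-2,0,-70],-0.25],
  ],
)

```text
t: 27.4
eef_pos: [456.0, -25.7, 261.3]
tcp_rot: [-3.141, -0.002, -0.473]
ft_force: [-0.2, 0.5, -0.6]
opening: 0.599
grip_force: 0.0
```

Request:
jog_arm(
  motion=[
    [[-20,10,0],-0.1],
    [[-41,21,0],-0.2],
    [[-41,21,0],-0.3],
    [[-41,21,0],-0.3],
  ],
)

```text
t: 27.8
eef_pos: [409.3, -25.5, 260.5]
tcp_rot: [3.141, -0.0, -0.176]
ft_force: [1.0, -0.0, 0.7]
opening: 0.598
grip_force: 0.0
```

```bash
cat > d4.py <<'E'
from dog import *
S(); c=read_camera("wrist"); pickle.dump(c,open("w9.pkl","wb"))
for l in(0,2,4,6,8): print(l,est(c,l))
y=yellow(c); u0,v0=proj(c,[(R@[68,0,36])+O])[0].astype(int); w=np.zeros_like(y); w[v0-60:v0+40,u0-60:u0+60]=1; y&=w
v,u=np.nonzero(y); print("box",u.min(),v.min(),u.max(),v.max())
print("rows",[(int(r),int(u[v==r].min()),int(u[v==r].max())) for r in range(v.min(),v.max(),3)])
for l in(0,4,8):
  for t in(-.1,0,.1,.2):
    X=np.array([-np.cos(t),-np.sin(t),0]);Y=np.array([np.sin(t),-np.cos(t),0])
    print(l,t,[proj(c,[R@(np.array([68,0,15+l])+X*40+Y*b+[0,0,k])+O])[0].round(1).tolist() for b in(-6,6) for k in (4,-4)])
print("cap",proj(c,[(R@[68,0,78])+O])[0],"axis z53",proj(c,[(R@[68,0,57])+O])[0])
g=c["img"].max(2); q=cut_out("cover_center",c); print([(round(a["p"],2),a["box"]) for a in q[:2]])
D=[[36*np.cos(a),36*np.sin(a),15] for a in np.linspace(0,6.28,60)]; uv=proj(c,np.array(D)@R.T+O); print("pred seated disc top",uv.min(0),uv.max(0)); f=proj(c,np.array([[x,yy,49] for x in(-20,20) for yy in(-7,7)])@R.T+O); print("pred fin top",f.round(1).tolist())
dark=(g<25); dark[170:]=0; n,lab,st,ce=cv2.connectedComponentsWithStats(dark.astype(np.uint8)); print([s.tolist()+cc.round(1).tolist() for s,cc in zip(st[1:],ce[1:]) if s[4]>80])
E
python3 d4.py
```

```text
{'t': 27.8, 'joints': [-0.223, 0.156, 2.02, -0.0, 0.966, 1.523], 'eef_pos': [409.325, -25.474, 260.477], 'tcp_rot': [3.141, -0.0, -0.176], 'ft_force': [1.0, -0.008, 0.744], 'opening': 0.598}
0 (np.int64(1280), [(np.float64(0.08), np.float64(0.566)), (np.float64(0.1), np.float64(0.563)), (np.float64(0.06), np.float64(0.556)), (np.float64(0.04), np.float64(0.555))])
2 (np.int64(1280), [(np.float64(0.06), np.float64(0.544)), (np.float64(0.08), np.float64(0.543)), (np.float64(0.14), np.float64(0.541)), (np.float64(0.1), np.float64(0.54))])
4 (np.int64(1280), [(np.float64(0.08), np.float64(0.532)), (np.float64(0.06), np.float64(0.529)), (np.float64(0.1), np.float64(0.527)), (np.float64(0.12), np.float64(0.526))])
6 (np.int64(1280), [(np.float64(0.1), np.float64(0.511)), (np.float64(0.06), np.float64(0.508)), (np.float64(0.12), np.float64(0.507)), (np.float64(0.08), np.float64(0.506))])
8 (np.int64(1280), [(np.float64(0.06), np.float64(0.49)), (np.float64(0.04), np.float64(0.487)), (np.float64(0.14), np.float64(0.485)), (np.float64(0.1), np.float64(0.482))])
box 292 103 336 172Traceback (most recent call last):
  File "d4.py", line 6, in <module>
    print("rows",[(int(r),int(u[v==r].min()),int(u[v==r].max())) for r in range(v.min(),v.max(),3)])
                              ~~~~~~~~~~~^^
    return umr_minimum(a, axis, None, out, keepdims, initial, where)
ValueError: zero-size array to reduction operation minimum which has no identity
```

```bash
sed -i 's/range(v.min(),v.max(),3)\]/np.unique(v)[::3]]/; s/c=read_camera("wrist"); pickle.dump.*/c=pickle.load(open("w9.pkl","rb"))/; s/^for l in(0,2,4,6,8).*//; s/q=cut_out.*\[:2\]\])//' d4.py; python3 d4.py
```

```text
{'t': 27.85, 'joints': [-0.223, 0.156, 2.019, -0.0, 0.966, 1.527], 'eef_pos': [409.686, -25.507, 260.439], 'tcp_rot': [3.141, -0.001, -0.179], 'ft_force': [-0.134, 0.482, -0.127], 'opening': 0.598}
box 292 103 336 172
rows [(103, 313, 317), (106, 303, 318), (109, 303, 317), (125, 298, 330), (128, 296, 332), (131, 295, 335), (134, 294, 336), (137, 292, 336), (140, 293, 335), (143, 294, 335), (146, 294, 334), (149, 295, 334), (152, 295, 333), (155, 297, 332), (158, 299, 331), (161, 300, 330), (164, 301, 329), (167, 304, 326), (170, 307, 323)]
0 -0.1 [[328.2, 104.9], [328.0, 109.6], [312.5, 103.4], [312.7, 108.2]]
0 0 [[323.0, 103.9], [322.9, 108.7], [307.3, 103.9], [307.6, 108.7]]
0 0.1 [[317.7, 103.4], [317.8, 108.2], [302.1, 104.9], [302.6, 109.6]]
0 0.2 [[312.4, 103.4], [312.6, 108.2], [297.0, 106.4], [297.6, 111.0]]
4 -0.1 [[328.3, 102.4], [328.1, 107.3], [312.4, 100.9], [312.6, 105.9]]
4 0 [[323.0, 101.4], [322.9, 106.3], [307.1, 101.4], [307.4, 106.3]]
4 0.1 [[317.7, 100.9], [317.8, 105.8], [301.8, 102.4], [302.3, 107.3]]
4 0.2 [[312.3, 101.0], [312.5, 105.9], [296.6, 103.9], [297.3, 108.7]]
8 -0.1 [[328.5, 99.9], [328.2, 104.9], [312.3, 98.4], [312.5, 103.4]]
8 0 [[323.1, 98.9], [323.0, 103.9], [306.9, 98.9], [307.3, 103.9]]
8 0.1 [[317.7, 98.4], [317.7, 103.4], [301.5, 99.9], [302.1, 104.9]]
8 0.2 [[312.2, 98.4], [312.4, 103.4], [296.3, 101.4], [297.0, 106.4]]
cap [313.69775498 120.69636387] axis z53 [314.25620985 134.57942559]
pred seated disc top [269.69347024  32.79233237] [360.81661896 115.99495384]
pred fin top [[304.8, 20.7], [324.6, 20.7], [304.3, 72.5], [324.8, 72.5]]
[[306, 23, 19, 71, 1215, 315.0, 57.8]]
```

Request:
jog_arm(
  motion=[
    [[15,-2,0],0.14],
    [[30,-4,0],0.28],
    [[45,-6,0],0.42],
    [[45,-6,0],0.571],
    [[45,-6,0],0.571],
  ],
)

```text
t: 28.35
eef_pos: [455.4, -27.5, 259.9]
tcp_rot: [3.141, 0.0, -0.753]
ft_force: [-0.5, 0.1, -0.2]
opening: 0.601
grip_force: 0.0
```

Request:
jog_arm(
  motion=[
    [[0,0,18],0],
    [[0,0,36],0],
    [[0,0,54],0],
    [[0,0,70],0],
    [[0,0,74.5],0],
  ],
)

```text
t: 28.85
eef_pos: [454.3, -27.4, 184.6]
tcp_rot: [3.14, 0.002, -0.746]
ft_force: [-1.1, 1.0, 0.0]
opening: 0.599
grip_force: 0.0
```

Request:
jog_arm(
  motion=[
    [[0,0,0],0],
    [[0,0,0],0],
    [[0,0,0],0],
    [[0,0,0],0],
    [[0,0,0],0],
  ],
  grip=1,
)

```text
t: 29.35
eef_pos: [455.1, -27.6, 186.3]
tcp_rot: [-3.141, -0.001, -0.748]
ft_force: [0.2, -0.3, 1.6]
opening: 0.307
grip_force: 28.2
```

Request:
jog_arm(
  motion=[
    [[0,0,0],0],
    [[0,0,0],0],
  ],
)

```text
t: 29.55
eef_pos: [455.0, -27.5, 186.1]
tcp_rot: [-3.141, -0.001, -0.748]
ft_force: [-0.6, -0.1, 3.7]
opening: 0.31
grip_force: 28.3
```

Request:
jog_arm(
  motion=[
    [[0.7,-0.4,-1.8],0],
    [[1.4,-0.9,-3.6],0],
    [[1.8,-1.1,-4.5],0],
    [[1.8,-1.1,-4.5],0],
  ],
)

```text
t: 29.95
eef_pos: [456.7, -27.9, 190.0]
tcp_rot: [3.141, 0.001, -0.748]
ft_force: [2.3, -1.3, -10.8]
opening: 0.307
grip_force: 27.7
```

```bash
python3 d3.py 7
```

```text
{'t': 29.95, 'joints': [-0.205, 0.324, 2.013, -0.0, 0.805, 2.114], 'eef_pos': [456.748, -27.85, 190.022], 'tcp_rot': [3.141, 0.001, -0.748], 'ft_force': [2.339, -1.337, -10.767], 'opening': 0.307}
scene [[(np.float64(0.1), np.float64(0.511)), (np.float64(0.08), np.float64(0.509)), np.int64(233)]]
[(0.5, [271.0, 165.3, 288.7, 183.5])]
{0: [284.3, 184.6], 0.2: [286.6, 183.1], 0.5: [289.2, 180.0], 0.8: [290.6, 176.3], 1.07: [290.7, 172.7]}
yellow box 257 130 290 184
side [[(np.float64(0.06), np.float64(0.482)), (np.float64(0.12), np.float64(0.48)), np.int64(259)]]
[(0.82, [257.8, 197.5, 281.4, 217.6])]
{0: [280.9, 217.3], 0.2: [280.9, 214.2], 0.5: [279.7, 209.5], 0.8: [276.9, 205.0], 1.07: [273.4, 201.5]}
yellow box 236 170 281 218
```

Request:
jog_arm(
  motion=[
    [[0,-0.6,0],0.1],
    [[0,-0.6,0],0.1],
    [[-0.8,-0.1,2],0.1],
    [[-1.6,0.4,4],0.1],
    [[-1.6,0.4,4],0.1],
  ],
)

```text
t: 30.65
eef_pos: [455.2, -27.1, 186.3]
tcp_rot: [3.141, 0.0, -0.847]
ft_force: [-0.5, -1.2, -5.4]
opening: 0.312
grip_force: 30.5
```

Request:
jog_arm(
  motion=[
    [[0,0,0],0],
    [[0,0,0],0],
    [[0,0,0],0],
    [[0,0,0],0],
    [[0,0,0],0],
  ],
  grip=0.4,
)

```text
t: 31.15
eef_pos: [455.6, -27.1, 186.5]
tcp_rot: [-3.141, -0.0, -0.848]
ft_force: [-0.0, -0.6, -0.6]
opening: 0.597
grip_force: 0.0
```

Request:
jog_arm(
  motion=[
    [[-2,0,-18],0],
    [[-2,0,-40],0],
    [[-2,0,-65],0],
    [[-2,0,-73],-0.1],
    [[-2,0,-73],-0.25],
  ],
)

```text
t: 31.65
eef_pos: [454.6, -25.6, 260.8]
tcp_rot: [-3.14, -0.003, -0.594]
ft_force: [-0.6, 1.0, 0.1]
opening: 0.601
grip_force: 0.0
```

```bash
python3 -c "
from h import *
S()"
```

```text
{'t': 31.65, 'joints': [-0.202, 0.223, 1.928, 0.0, 0.988, 1.963], 'eef_pos': [454.6, -25.639, 260.777], 'tcp_rot': [-3.14, -0.003, -0.594], 'ft_force': [-0.582, 0.985, 0.12], 'opening': 0.601}
```

Request:
jog_arm(
  motion=[
    [[-12,8,0],-0.14],
    [[-24,16,0],-0.28],
    [[-37,25,0],-0.418],
    [[-37,25,0],-0.418],
    [[-37,25,0],-0.418],
  ],
)

```text
t: 32.15
eef_pos: [410.0, -25.5, 259.6]
tcp_rot: [3.142, -0.001, -0.184]
ft_force: [0.1, 1.0, 0.1]
opening: 0.599
grip_force: 0.0
```

```bash
sed -i 's/c=pickle.load(open("w9.pkl","rb"))/c=read_camera("wrist")/' d4.py; sed -i 's/^y=yellow(c); u0/print([est(c,l) for l in (2,4)]); y=yellow(c); u0/' d4.py; python3 d4.py | grep -v "^8\|^0"
```

```text
{'t': 32.15, 'joints': [-0.223, 0.158, 2.02, -0.0, 0.963, 1.532], 'eef_pos': [409.965, -25.511, 259.629], 'tcp_rot': [3.142, -0.001, -0.184], 'ft_force': [0.064, 0.968, 0.126], 'opening': 0.599}
[(np.int64(1287), [(np.float64(-0.02), np.float64(0.547)), (np.float64(-0.04), np.float64(0.542)), (np.float64(-0.08), np.float64(0.541)), (np.float64(-0.06), np.float64(0.54))]), (np.int64(1287), [(np.float64(-0.06), np.float64(0.525)), (np.float64(-0.02), np.float64(0.525)), (np.float64(-0.04), np.float64(0.523)), (np.float64(-0.08), np.float64(0.52))])]
box 291 104 336 173
rows [(104, 310, 318), (107, 308, 323), (110, 309, 323), (126, 328, 329), (129, 295, 331), (132, 294, 333), (135, 292, 335), (138, 291, 336), (141, 292, 335), (144, 293, 335), (147, 294, 334), (150, 295, 334), (153, 296, 334), (156, 297, 333), (159, 299, 331), (162, 300, 330), (165, 301, 329), (168, 303, 327), (171, 307, 322)]
4 -0.1 [[327.6, 103.3], [327.4, 108.1], [311.7, 101.9], [311.9, 106.8]]
4 0 [[322.3, 102.3], [322.3, 107.2], [306.3, 102.5], [306.7, 107.4]]
4 0.1 [[316.9, 101.9], [317.1, 106.8], [301.0, 103.5], [301.6, 108.4]]
4 0.2 [[311.5, 101.9], [311.8, 106.8], [295.9, 105.0], [296.6, 109.9]]
cap [312.86899649 121.96385409] axis z53 [313.62786906 135.78395993]
pred seated disc top [268.65642226  33.56977673] [359.97303619 116.98286686]
pred fin top [[303.3, 21.7], [323.2, 21.5], [303.2, 73.6], [323.8, 73.4]]
[[305, 24, 18, 71, 1243, 313.7, 58.5]]
```

```bash
python3 -c "
from h import *
print(job_done())"
```

```text
the job is handed in; nothing more can be done
None
```

The job is handed in, and `job_done()` returned no verdict. The cover is under the red claw and flat in its recess: pressing its fin with about 15 N met a firm stop at seated height. The dog lies on the cover within about 0.02 rad of the port's middle by the last wrist image. I never moved or touched the bottles, tub or spanner, and the arm stood clear at about 32 s. I did not measure the sleeve's final lift, and I used all ten picture views before the cover was seated, so those last checks are from numbers only.

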